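# Wedge a well plate tight in a bench plate clamp

## Robot

A 6-joint arm with a two-finger parallel gripper is mounted at the origin on a cart in front of the work surface, level with it; the furniture and walls round the work are solid. World frame = base frame: x ahead of the robot, y to its left, z up, the work surface at z = 0. Lengths are in m, angles in degrees, forces in N, time in s.
With the tool pointing down it reaches from about 0.35 to 0.925 m from the base axis. Payload 6.4 kg.
Tool frame: the origin (TCP) lies at the very end of the fingers, on their centre line; the grasp point (between the pads) lies 19 mm behind it (robot.grasp_offset is the distance from the TCP to the grasp point, in m); z points along the fingers, y is the line along which they close (so a half turn about z gives the same grasp; the last joint's range is limited). The gripper opens to 94 mm and grips with 3 to 60 N. Pads are 16 mm wide; open, the fingers measure 119 mm over their backs; the gripper's body (75 mm by 177 mm) begins 78 mm behind the grasp point.
Start: joints at [-77.298, 14.043, 89.255, -0, 76.702, -9.975], TCP at [0.251, -0.6, 0.205] pointing down, gripper open.
Joint ranges: [-179.41, 179.41], [-58.25, 129.5], [7.25, 145.43], [-54.29, 234.29], [11.92, 165.04], [-157.13, 157.13]. Speed limits (degrees/s): [147.25, 147.25, 180, 180, 180, 180].

## Interface

Orientations are given as [roll, pitch, yaw] about the fixed x, y, z axes, in that order (R = Rz(yaw) Ry(pitch) Rx(roll)).
In Python, from cell import monitor, imaging, ticket, robot gives the robot as it stands. The module is installed in compiled form; this text tells all that it offers.
- The arm moves only by the tool send_rows, never from a script. Its argument "series" is one flat list of numbers, 5 for each row, row after row: the gripper command: -1 is shut, 1 is fully open, values between are in proportion, then the shift along the tool's x, y, z in mm, then the turn about the tool's z in degrees. A call has 1 to 12 rows; each row shifts and turns the commanded pose from where the row before left it, along the tool's axes as they then stand; what a row does not reach is not made up. A row lasts 1/8 s, in which the tool goes at most 62.5 mm and 10.7 degrees, less where a joint would pass 70% of its speed; a pose out of reach is approached as far as the arm can. A call is refused whole if a number of a shift passes 62.5 or a number of a turn 10.7, either way. A call with a gripper value outside its range is refused whole. The fingers move at their own pace and stop on an object; "grip_force" is the grip in N (left out, the last holds). Time passes only in rows, so rows that do not move let the fingers close. It gives the time, the measured TCP pose, the force, the opening and the grip force at its end, in the units of the state.
- monitor.get_state(): the state, without advancing time (a new reading comes with each control period).
- imaging.snapshot(name): name is "scene" or "side" or "wrist"; returns the picture (420x560x3 uint8, red, green, blue); there is no depth.
- imaging.get_calibration(name): a dict with "intrinsics" (3x3 intrinsics, pixels), "dist" ([k1, k2, p1, p2, k3] as OpenCV has them; the pictures are not rectified), "rvec" (rotation vector, rad) and "tvec" (3), from world to camera coordinates, as OpenCV has them. Camera axes: x right, y down, z forward; pixel columns grow to the right and rows downward; lengths in m; the calibration is good to about 2 mm. A picture is of the moment at which its call begins: read the wrist's pose just before it. get_calibration takes no time and is no camera call; for the wrist camera it gives the pose at the moment of the call.
- ticket.job_done(): hands the job in; it is judged then, once.
The state is a dict: "time_s": time; "joints": joint angles; "qd": joint speeds; "joint_efforts": joint torques, N m; "eef_pos": TCP position; "tcp_rot": TCP orientation; "contact_force": force on the tool from outside, world axes, zero at the start; "wrist_torque": the same for the moment, N m; "gripper_width": finger opening in m; "grasp_force": force on a finger pad.
Only numpy, scipy, OpenCV 4.12 (cv2) and the standard library are available. Lean on these libraries where they do the work, as an engineer would, in place of code of your own. Each camera call takes 0.05 s, during which the arm holds its last target. There are 200 camera calls.

## Task

Clamp the well plate that lies in the blue plate clamp: take the orange wedge out of its grey stand, set it thin end down into the clamp's slot with its upright back against the fixed rail and let go, then drive it down with taps of the tamper on its steel button until it will go no further and the plate is held tight against the fence. Close the jaw with the wedge and tamper alone, not by pushing the jaw or forcing the wedge in with the gripper, and do not hammer hard: about 20 N a tap is plenty. Then stand the tamper upright back on the free worktop and leave the other things on the bench where they are.

Things in the scene. Friction and masses are not known exactly. Their poses are not given: they have to be found in the camera images.
- plate_clamp: Plate clamp fixed to the worktop: blue base 150 x 230 x 10 mm; origin at the centre of its underside. Along its y, from +y to -y: fixed aluminium rail (y 108 to 86 mm, top 84 mm up, upright inner face), wedge slot, sliding jaw, nest with the plate, low fence. The fence was locked by hand at a place not recorded: the jaw must travel about 1.5 to 7 mm until the plate is tight
- slot_mouth (a point): Centre of the slot's mouth, level with the tops of rail and jaw, 84 mm above the worktop. x runs along the slot (40 mm long between fixed end cheeks of the same height), +y to the rail. With the jaw open the rail face is 6.5 mm to +y and the jaw's edge 6.5 mm to -y; the slot is 74 mm deep and narrows 1:6 downward as the jaw's side slopes, the rail's is upright
- jaw (a joint): Travel of the jaw in m, 0 = open as at the start, grows as it moves to the clamp's -y towards plate and fence; stiff, it stays where it is left (4 N of sliding friction), no spring. 1 mm of travel takes 6 mm of wedge
- wedge_grip (a point): Orange wedge, 80 mm tall, 80 g, 36 mm wide in x with flat parallel sides to grip; back (+y) upright, front (-y) slopes 1:6; 8 mm thick at the thin lower end, 21 mm at the top. This point: inside it, 23 mm below the strike button's top, 60 mm above the thin end, 10 mm in from the back; z to the thick end. Its stand is 33 mm high; there its thin end is 6 mm above the worktop
- wedge_top (a point): Top of the steel strike button, 14 mm across and 3 mm high, in the middle of the wedge's 36 x 21 mm top; same axes. Strike it squarely. Let down lightly into the open slot, back on the rail, the wedge snugs and stands by itself, thin end about 30 mm below the mouth (button 53 mm above it); from there it is driven 8 to 41 mm, at 4 to 12 N, until home
- plate: Well plate with coloured wells, 128 x 85 x 14 mm, lying loose in the nest of the clamp, its 85 mm side along the clamp's y; origin at the centre of its underside. Behind and to the right of the clamp stands a water bath (0.2 m high, its lid handle higher), in the straight way from the robot's start to the work: draw back and pass in front of it
- tamper_handle (a point): Tamper standing loose on the worktop: flat black rubber foot 44 mm across on a stiff spring (8 N/mm, 6 mm travel), yellow collar of the same width up to 47 mm, wooden handle 24 mm across above it, a slightly wider knob from 92 mm up, 108 mm tall, about 220 g. This point is on its axis, 70 mm above the underside; z is its axis
- tube_rack_15: Blue rack of capped tubes, 78 x 147 x 125 mm, bystander; origin under its centre
- timer: White bench timer, 66 x 66 x 17 mm, bystander; origin under its centre
- marker: Red and white marker pen, 133 mm long, bystander; origin under its centre
- trough: White reagent trough, 46 x 112 x 28 mm, bystander; origin under its centre
There are look-alikes about, which are no part of the job. There is more than one size of the part that bears wedge_grip; the job needs the middle-sized.

How it is judged:
By the outcome, as a careful person would: the job done as asked, in the order asked, and still so for the second after the job is handed in, with the robot touching nothing.
It also fails if it takes over 64 s, if anything falls off the work surface, if the arm or the gripper's body presses on something with over 40 N, if the wrist force passes 120 N, or if a joint passes its speed limit or range.

## Working session

There is one attempt and no reset: what is moved stays moved. The work goes in short steps, Python scripts to look and compute and a tool call to move; the robot and the scene stay as the last step left them, time stands still between calls to the robot, and variables do not carry over. Pictures are saved under pics/ and viewed, at most 10 in all, crops included, and the job is handed in when it is done.

Besides the shell and the picture viewer there is one more tool, called after "Call:" as name(argument=value, ...) on one line, values as JSON. send_rows: Moves the arm, as the interface text tells. Its arguments: {"type":"object","properties":{"series":{"type":"array","items":{"type":"number"}},"grip_force":{"type":"number"}},"required":["series"]}

```bash
mkdir -p pics; ls; cat > h.py <<'E'
import numpy as np, cv2
from cell import monitor, imaging, ticket, robot
def cal(n):
    c=imaging.get_calibration(n); return np.array(c["intrinsics"],float),np.array(c["dist"],float),np.array(c["rvec"],float).reshape(3),np.array(c["tvec"],float).reshape(3)
def ray(c,uv):
    K,d,r,t=c; R=cv2.Rodrigues(r)[0]
    p=cv2.undistortPoints(np.array(uv,float).reshape(-1,1,2),K,d).reshape(-1,2)
    D=np.c_[p,np.ones(len(p))]@R; return -R.T@t,D
def onz(c,uv,z):
    o,D=ray(c,uv); return o+D*((z-o[2])/D[:,2])[:,None]
def tri(c1,u1,c2,u2):
    (o1,d1),(o2,d2)=ray(c1,u1),ray(c2,u2); d1=d1[0]/np.linalg.norm(d1[0]); d2=d2[0]/np.linalg.norm(d2[0])
    s=np.linalg.lstsq(np.c_[d1,-d2],o2-o1,rcond=None)[0]; a=o1+s[0]*d1;b=o2+s[1]*d2
    return (a+b)/2,np.linalg.norm(a-b)
def proj(c,P):
    K,d,r,t=c; return cv2.projectPoints(np.array(P,float).reshape(-1,1,3),r,t,K,d)[0].reshape(-1,2)
def save(n,im): cv2.imwrite("pics/"+n+".png",im[:,:,::-1])
E
python3 - <<'E'
from h import *
s=monitor.get_state(); print(s, robot.grasp_offset)
a=imaging.snapshot("scene");b=imaging.snapshot("side");w=imaging.snapshot("wrist")
for n,i in zip(("scene","side","wrist"),(a,b,w)): save(n+"0",i); np.save("pics/"+n+"0.npy",i)
for n in("scene","side","wrist"): print(n, ray(cal(n),[[280,210]]), cal(n)[0][0,0])
E
```

```text
pics
{'time_s': 0.0, 'joints': array([-7.72981858e+01,  1.40832289e+01,  8.93243602e+01, -1.12584289e-03,
        7.67006521e+01, -9.97455709e+00]), 'qd': array([-0.09138663,  0.0137151 ,  0.07936721,  0.02324048,  0.08746326,
       -0.14463343]), 'joint_efforts': array([-1.79453314e-04, -4.15841532e+01, -3.14605272e+01,  6.84968010e-02,
        3.32516141e-02, -1.49731104e-04]), 'eef_pos': array([ 0.25046566, -0.59915981,  0.20436046]), 'tcp_rot': array([-1.79893205e+02, -1.76699422e-02,  2.26766149e+01]), 'contact_force': array([ 0.59395743, -0.34692551,  0.67513585]), 'wrist_torque': array([-0.00653131,  0.02553376,  0.02736277]), 'grasp_force': 0.0, 'gripper_width': 0.09412555581991879} 0.0188
scene (array([-0.07644898,  0.10817785,  0.70693316]), array([[ 0.6229281 ,  0.30490456, -0.72044224]])) 406.57762383730994
side (array([ 0.40940525, -0.40737681,  0.44207783]), array([[ 0.04806581,  0.90788577, -0.41669058]])) 400.2618224051451
wrist (array([ 0.31788003, -0.57032319,  0.38384632]), array([[-0.23947112, -0.08410641, -0.96733423]])) 300.1543330598704
```

```bash
python3 - <<'E'
import cv2
a=cv2.imread("pics/scene0.png");cv2.imwrite("pics/sceneb.png",cv2.resize(a,(800,600)))
E
```

```text
(no output)
```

View pics/scene0.png

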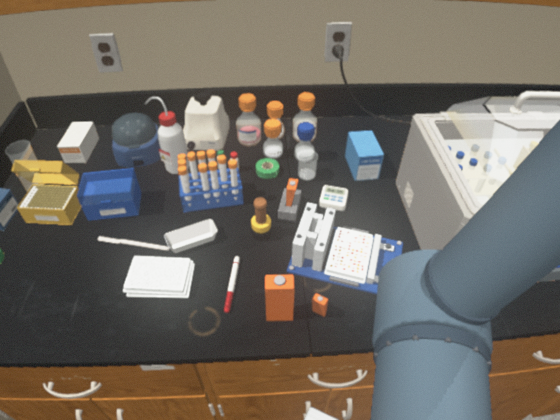

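View pics/side0.png

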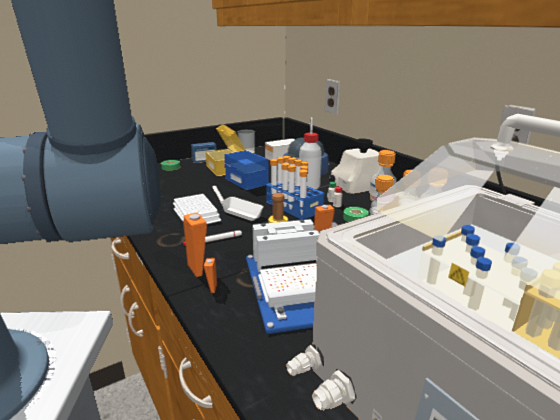

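The scene view shows three orange wedges: a large free one at (280,297), a small free one at (320,304), and a middle-sized one in the grey stand at (290,195). The one in the stand fits the description. The tamper is at (261,215), the clamp around (345,245), and the bath on the right. I'll confirm this with an enlarged crop.

```bash
python3 - <<'E'
import cv2
a=cv2.imread("pics/scene0.png")[165:325,240:412];cv2.imwrite("pics/crop1.png",cv2.resize(a,None,fx=3.7,fy=3.7,interpolation=cv2.INTER_CUBIC))
E
```

```text
(no output)
```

View pics/crop1.png

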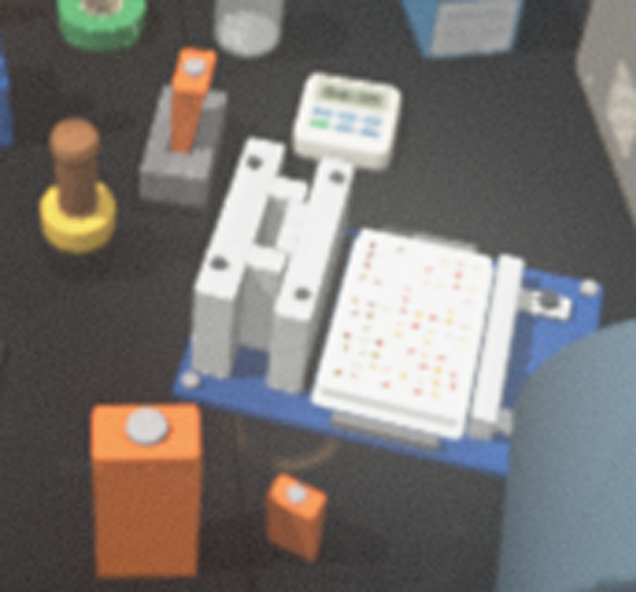

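The crop confirms it: the middle wedge stands in the grey stand with its button at crop (193,66). The large wedge (148,425) and small wedge (297,492) are free look-alikes. The tamper knob top is at about (74,135), and the rail and jaw tops are clear. Next I'll do coarse positioning.

```bash
python3 - <<'E'
from h import *
c=cal("scene")
f=lambda L:[(240+x/3.7-.365,165+y/3.7-.365) for x,y in L]
np.set_printoptions(precision=4,suppress=True)
print("rail top corners",onz(c,f([(250,140),(283,148),(195,292),(240,300)]),.084))
print("jaw top corners",onz(c,f([(320,160),(353,165),(275,300),(318,310)]),.084))
print("screws",onz(c,f([(254,162),(219,263),(337,177),(302,293)]),.084))
print("wedge button",onz(c,f([(193,66)]),.089), "corners",onz(c,f([(180,48),(214,52),(211,90),(173,83)]),.086))
print("tamper",onz(c,f([(74,137)]),.108),onz(c,f([(78,205)]),.047))
print("stand top", onz(c,f([(227,95),(210,163),(146,150),(165,85)]),.033))
print("timer",onz(c,f([(350,110)]),.017))
print("big,small",onz(c,f([(148,570),(295,550)]),0))
E
```

```text
rail top corners [[0.5088 0.3291 0.084 ]
 [0.5113 0.3092 0.084 ]
 [0.3907 0.3094 0.084 ]
 [0.3964 0.2857 0.084 ]]
jaw top corners [[0.5119 0.2862 0.084 ]
 [0.5167 0.2676 0.084 ]
 [0.4046 0.269  0.084 ]
 [0.4085 0.2459 0.084 ]]
screws [[0.4933 0.3198 0.084 ]
 [0.4148 0.3063 0.084 ]
 [0.5036 0.2724 0.084 ]
 [0.4154 0.2579 0.084 ]]
wedge button [[0.5471 0.3841 0.089 ]] corners [[0.5616 0.3997 0.086 ]
 [0.5677 0.3793 0.086 ]
 [0.5355 0.3666 0.086 ]
 [0.5308 0.3898 0.086 ]]
tamper [[0.4441 0.4104 0.108 ]] [[0.4477 0.4119 0.047 ]]
stand top [[0.5881 0.3773 0.033 ]
 [0.5269 0.3614 0.033 ]
 [0.5193 0.4022 0.033 ]
 [0.5786 0.4177 0.033 ]]
timer [[0.6272 0.3047 0.017 ]]
big,small [[0.2735 0.2791 0.    ]
 [0.3183 0.2147 0.    ]]
```

```bash
python3 - <<'E'
from h import *
np.set_printoptions(precision=3,suppress=True)
print(onz(cal("side"),[(318,232),(375,280),(480,345),(555,395)],.2),onz(cal("side"),[(300,360),(330,392)],.05))
print(onz(cal("scene"),[(414,115),(470,255)],.2))
print(onz(cal("scene"),[(398,180),(410,245)],.0))
E
```

```text
[[ 0.483  0.05   0.2  ]
 [ 0.528 -0.061  0.2  ]
 [ 0.592 -0.16   0.2  ]
 [ 0.622 -0.213  0.2  ]] [[ 0.457 -0.019  0.05 ]
 [ 0.488 -0.071  0.05 ]]
[[0.77  0.182 0.2  ]
 [0.408 0.005 0.2  ]]
[[0.772 0.178 0.   ]
 [0.567 0.096 0.   ]]
```

View pics/wrist0.png

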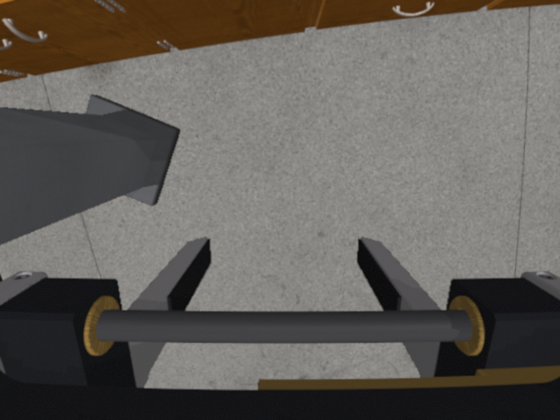

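The wrist view shows only floor and cupboard. Its camera sits on the tool +x side, with the fingers at the bottom of the image. Now a row planner and the first moves.

```bash
cat >> h.py <<'E'
def plan(wps,g=1,start=None):
    """wps: (x,y,z,yaw,nrows) ; prints tool rows from the measured (or given) pose"""
    s=monitor.get_state(); p=np.array(s["eef_pos"]); y=s["tcp_rot"][2]
    if start is not None: p=np.array(start[:3],float); y=start[3]
    out=[]
    for X in wps:
        n=X[4]; d=(np.array(X[:3])-p)/n; dy=((X[3]-y+180)%360-180)/n
        for i in range(n):
            a=np.radians(y); out.append([g,*np.round([1e3*(d[0]*np.cos(a)+d[1]*np.sin(a)),1e3*(d[0]*np.sin(a)-d[1]*np.cos(a)),-1e3*d[2],-dy],1)])
            y+=dy
        p=np.array(X[:3],float)
    for r in out: print(*r,sep=", ",end=",\n")
E
python3 -c "
from h import *
plan([(.16,-.36,.33,22.7,6),(.37,-.05,.33,65,8),(.46,.17,.28,107,7)])"
```

```text
1, 1.5, -42.6, -20.9, -0.0,
1, 1.5, -42.6, -20.9, -0.0,
1, 1.5, -42.6, -20.9, -0.0,
1, 1.5, -42.6, -20.9, -0.0,
1, 1.5, -42.6, -20.9, -0.0,
1, 1.5, -42.6, -20.9, -0.0,
1, 39.2, -25.6, -0.0, -5.3,
1, 41.4, -21.9, -0.0, -5.3,
1, 43.2, -18.0, -0.0, -5.3,
1, 44.7, -13.9, -0.0, -5.3,
1, 45.8, -9.8, -0.0, -5.3,
1, 46.5, -5.5, -0.0, -5.3,
1, 46.8, -1.2, -0.0, -5.3,
1, 46.7, 3.1, -0.0, -5.3,
1, 33.9, -1.6, 7.1, -6.0,
1, 33.9, 1.9, 7.1, -6.0,
1, 33.5, 5.5, 7.1, -6.0,
1, 32.8, 8.9, 7.1, -6.0,
1, 31.6, 12.3, 7.1, -6.0,
1, 30.2, 15.5, 7.1, -6.0,
1, 28.4, 18.6, 7.1, -6.0,
```

Call:
send_rows(series=[1,1.5,-42.5,-21,0,1,1.5,-42.5,-21,0,1,1.5,-42.5,-21,0,1,1.5,-42.5,-21,0,1,1.5,-42.5,-21,0,1,1.5,-42.5,-21,0,1,39,-25.5,0,-5.3,1,41.5,-22,0,-5.3,1,43,-18,0,-5.3,1,44.5,-14,0,-5.3,1,46,-10,0,-5.3,1,46.5,-5.5,0,-5.3])

```text
time_s: 1.65
eef_pos: [0.3182, -0.1268, 0.3314]
tcp_rot: [180.0, 0.0, 54.6]
contact_force: [0.3, -0.3, -0.5]
gripper_width: 0.094
grasp_force: 0.0
```

Call:
send_rows(series=[1,47,-1,0,-5.3,1,46.5,3,0,-5.3,1,34,-1.5,7,-6,1,34,2,7,-6,1,33.5,5.5,7,-6,1,33,9,7,-6,1,31.5,12,7,-6,1,30,15.5,7,-6,1,28.5,18.5,7,-6,1,0,0,0,0,1,0,0,0,0])

```text
time_s: 3.02
eef_pos: [0.4596, 0.169, 0.2824]
tcp_rot: [-180.0, 0.0, 107.0]
contact_force: [-0.5, 0.2, 0.2]
gripper_width: 0.0942
grasp_force: 0.0
```

```bash
python3 - <<'E'
from h import *
s=monitor.get_state(); print(s["time_s"],s["eef_pos"],s["tcp_rot"])
c=cal("wrist"); w=imaging.snapshot("wrist"); save("w1",w); np.save("pics/w1.npy",w); np.savez("pics/w1c.npz",*c)
im=cv2.resize(w,(800,600)); save("w1b",im)
E
```

```text
3.025 [0.4595718  0.16896879 0.28239598] [-1.79974042e+02  1.30482173e-02  1.07029428e+02]
```

View pics/w1b.png

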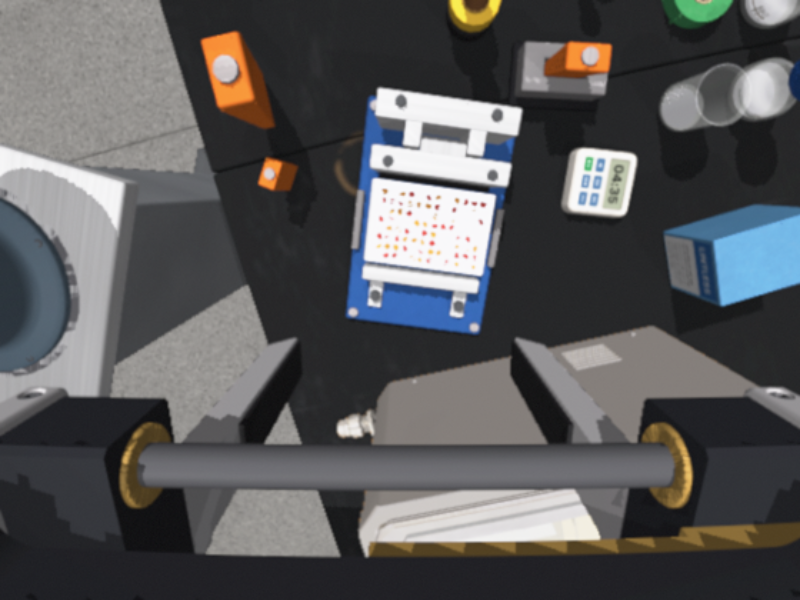

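The wrist view shows the clamp and the mid wedge in its stand at (591,56). The rail screws are at (401,101) and (497,116), the jaw screws at (389,160) and (494,175), and the tamper is at the top edge at (473,8).

```bash
python3 - <<'E'
from h import *
np.set_printoptions(precision=4,suppress=True)
w=np.load("pics/w1.npy"); c=tuple(np.load("pics/w1c.npz").values()); g=cv2.cvtColor(w,cv2.COLOR_RGB2GRAY)
P=[]
for u,v in [(401,101),(497,116),(389,160),(494,175)]:
    u,v=u*.7,v*.7; x0,y0=int(u)-5,int(v)-5
    k=g[y0:y0+11,x0:x0+11].astype(float); m=np.clip(170-k,0,None); yy,xx=np.mgrid[0:11,0:11]; m*=((xx-5)**2+(yy-5)**2<25)
    P.append((x0+(m*xx).sum()/m.sum(),y0+(m*yy).sum()/m.sum()))
Q=onz(c,P,.084); print(P,Q)
for a,b in((0,1),(2,3)): d=Q[b]-Q[a]; print(np.linalg.norm(d),np.degrees(np.arctan2(d[1],d[0])))
R=onz(c,np.array([(379,88),(522,108),(519,135),(376,116),(420,122),(470,129),(374,145),(511,162)])*.7,.084);print(R)
# wedge & stand enlarged crop with scene crop
a=cv2.resize(w[20:80,350:440],None,fx=6,fy=6,interpolation=cv2.INTER_CUBIC)
s=np.load("pics/scene0.npy")
b=cv2.resize(s[172:226,268:308],None,fx=6.6,fy=6.6,interpolation=cv2.INTER_CUBIC)[:360]
b=cv2.copyMakeBorder(b,0,360-b.shape[0],0,0,cv2.BORDER_CONSTANT) if b.shape[0]<360 else b
save("crop2",np.hstack([a,b[:, :260]]))
E
```

```text
[(np.float64(280.36780772032046), np.float64(70.54661325564457)), (np.float64(347.6641300588032), np.float64(80.52196471809063)), (np.float64(271.16147580258746), np.float64(112.33828461907044)), (np.float64(344.3519313304721), np.float64(122.45398187887459))] [[0.4127 0.306  0.084 ]
 [0.4917 0.319  0.084 ]
 [0.4158 0.2577 0.084 ]
 [0.5041 0.2726 0.084 ]]
0.08004849768655599 9.346009068527188
0.08948211502988215 9.600327388583898
[[0.3931 0.3102 0.084 ]
 [0.5099 0.3305 0.084 ]
 [0.5149 0.3098 0.084 ]
 [0.3968 0.2888 0.084 ]
 [0.4329 0.295  0.084 ]
 [0.4742 0.302  0.084 ]
 [0.4016 0.2664 0.084 ]
 [0.5159 0.2874 0.084 ]]
```

View pics/crop2.png

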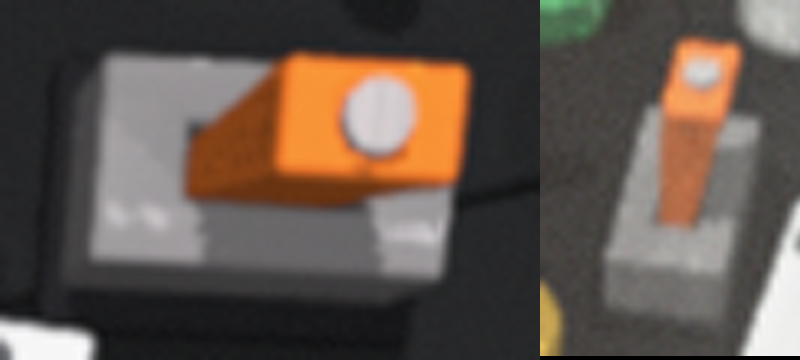

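```bash
python3 - <<'E'
from h import *
np.set_printoptions(precision=4,suppress=True)
w=np.load("pics/w1.npy"); c=tuple(np.load("pics/w1c.npz").values()); sc=cal("scene")
fw=lambda L:np.array([(350+x/6-.42,20+y/6-.42) for x,y in L]); fs=lambda L:np.array([(268+(x-540)/6.6-.42,172+y/6.6-.42) for x,y in L])
iw=lambda p:(p-[350,20]+.42)*6; is_=lambda p:(p-[268,172]+.42)*6.6+[540,0]
T=onz(c,fw([(283,57),(470,65),(462,182),(275,178)]),.086);print("top",T,T.mean(0))
e=T[1]+T[2]-T[0]-T[3];print(np.degrees(np.arctan2(e[1],e[0])),np.linalg.norm(e)/2,np.linalg.norm(T[0]-T[3]),np.linalg.norm(T[1]-T[2]))
B=T.copy();B[:,2]=.033
print("vertical below: wrist",iw(proj(c,B)))
print("observed bottom at z33",onz(c,fw([(190,125),(186,195)]),.033))
S=onz(sc,fs([(668,112),(712,118)]),.086);print("scene top near",S);S[:,2]=.033;print(is_(proj(sc,S)),onz(sc,fs([(658,222),(695,225)]),.033))
Bw=onz(c,fw([(379,116)]),.089);print("button",Bw,tri(c,fw([(379,116)]),sc,fs([(701,70)])))
ST=onz(c,fw([(107,52),(92,260),(440,275)]),.033);print("stand",ST)
d=ST[2]-ST[1];print(np.degrees(np.arctan2(d[1],d[0])))
# tamper in scene
hs=cv2.cvtColor(w,cv2.COLOR_RGB2HSV)
print(tri(c,[(473*.7,5*.7)],sc,[(261,201.5)]))
E
```

```text
top [[0.5264 0.3881 0.086 ]
 [0.5613 0.3982 0.086 ]
 [0.5678 0.3784 0.086 ]
 [0.5328 0.3676 0.086 ]] [0.5471 0.3831 0.086 ]
16.618164988803322 0.03648423758435273 0.021458882656072837 0.02086666002789648
vertical below: wrist [[195.5578 136.0757]
 [359.2295 142.1882]
 [353.1442 243.8115]
 [189.3299 241.0225]]
observed bottom at z33 [[0.5245 0.3898 0.033 ]
 [0.5287 0.3762 0.033 ]]
scene top near [[0.527  0.3865 0.086 ]
 [0.531  0.3719 0.086 ]]
[[665.6185 221.8725]
 [707.853  227.8519]] [[0.5258 0.3889 0.033 ]
 [0.5303 0.3766 0.033 ]]
button [[0.547  0.3831 0.089 ]] (array([0.5466, 0.383 , 0.0904]), np.float64(0.0008943423806212688))
stand [[0.5021 0.398  0.033 ]
 [0.5135 0.3573 0.033 ]
 [0.5889 0.3785 0.033 ]]
15.673359764422013
(array([0.4447, 0.3952, 0.1063]), np.float64(0.02465178415669889))
```

```bash
python3 - <<'E'
from h import *
w=np.load("pics/w1.npy"); 
a=cv2.resize(w[55:135,255:375],None,fx=6.6,fy=6.6,interpolation=cv2.INTER_CUBIC); save("crop3",a)
E
```

```text
(no output)
```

View pics/crop3.png

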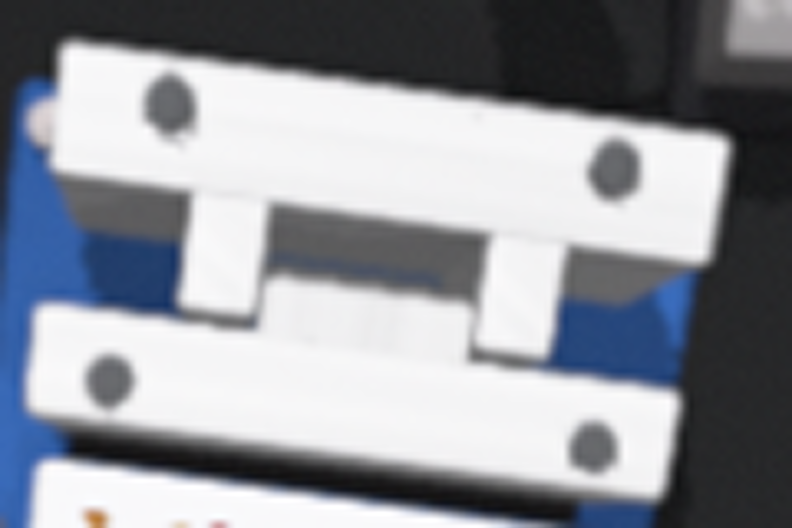

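The crop shows the slot between the cheeks: the rail inner edge runs (270,203)–(485,235), the jaw nose edge (270,275)–(473,305), and the cheeks' inner sides are at x≈268 and x≈482.

```bash
python3 - <<'E'
from h import *
np.set_printoptions(precision=4,suppress=True)
c=tuple(np.load("pics/w1c.npz").values()); sc=cal("scene")
f=lambda L:np.array([(255+x/6.6-.42,55+y/6.6-.42) for x,y in L])
Q=onz(c,f([(270,203),(485,235),(270,275),(473,305),(60,175),(710,265),(62,42),(732,138)]),.084);print(Q)
a=np.radians(9.5);ex=np.array([np.cos(a),np.sin(a)]);ey=np.array([-ex[1],ex[0]])
print("ex",Q[:,:2]@ex,"ey",Q[:,:2]@ey)
f2=lambda L:np.array([(240+x/3.7-.365,165+y/3.7-.365) for x,y in L])
S=onz(sc,f2([(250,140),(283,148),(195,292),(240,300),(269,197),(254,250),(292,204),(285,250)]),.084)
print("scene ex",S[:,:2]@ex,"ey",S[:,:2]@ey)
# tamper yellow / knob in scene
s=np.load("pics/scene0.npy");h=cv2.cvtColor(s,cv2.COLOR_RGB2HSV)
m=(h[...,0]>20)&(h[...,0]<34)&(h[...,1]>120)&(h[...,2]>90);m[:195]=0;m[245:]=0;m[:,:240]=0;m[:,280:]=0
yy,xx=np.nonzero(m);print("yellow",xx.min(),xx.max(),yy.min(),yy.max())
print(onz(sc,[(xx.min(),yy[xx==xx.min()].mean()),(xx.max(),yy[xx==xx.max()].mean())],.04))
m=(h[...,0]<15)&(h[...,1]>70)&(h[...,2]>40);m[:190]=0;m[220:]=0;m[:,:245]=0;m[:,280:]=0
yy,xx=np.nonzero(m);print("knob",xx.min(),xx.max(),yy.min(),yy.max()); k=yy<yy.min()+12
print(onz(sc,[(xx[k].mean(),yy.min()+5.5)],.108))
E
```

```text
[[0.4346 0.2955 0.084 ]
 [0.4731 0.3018 0.084 ]
 [0.4383 0.2838 0.084 ]
 [0.4749 0.2898 0.084 ]
 [0.3973 0.2891 0.084 ]
 [0.5136 0.3092 0.084 ]
 [0.3915 0.3105 0.084 ]
 [0.5099 0.3306 0.084 ]]
ex [0.4774 0.5165 0.4791 0.5163 0.4396 0.5576 0.4373 0.5575] ey [0.2198 0.2196 0.2076 0.2074 0.2195 0.2201 0.2416 0.2419]
scene ex [0.5561 0.5553 0.4364 0.4381 0.5151 0.4742 0.5136 0.4792] ey [0.2406 0.2205 0.2406 0.2163 0.2192 0.2177 0.2055 0.2015]
yellow 251 270 215 232
[[0.4398 0.4323 0.04  ]
 [0.4573 0.3939 0.04  ]]
knob 253 266 197 219
[[0.4419 0.4093 0.108 ]]
```

Clamp yaw is 9.5° and the slot mouth is at ex .4975, ey .2132. The checks agree: rail 22 mm, slot 12.2–13 mm, length 39 mm, and the wedge top 36.5×21 mm. The wedge's upright back faces world +y, at yaw about 16°.

```bash
python3 - <<'E'
from h import *
np.set_printoptions(precision=4,suppress=True)
sc=cal("scene");print(onz(sc,[(307,178),(298,150)],0))
b=onz(sc,[(307,178)],0)[0]
for z in(.05,.08,.1,.12,.15): print(z,proj(sc,[b[0],b[1],z]))
plan([(.547,.383,.16,106.2,6),(.547,.383,.10,106.2,2)],g=.4)
E
```

```text
[[0.6705 0.3956 0.    ]
 [0.7683 0.4661 0.    ]]
0.05 [[307.9941 163.2022]]
0.08 [[308.6199 153.8361]]
0.1 [[309.05   147.3769]]
0.12 [[309.4907 140.7383]]
0.15 [[310.1723 130.4303]]
0.4, 29.9, 24.4, 20.4, 0.1,
0.4, 30.0, 24.3, 20.4, 0.1,
0.4, 30.0, 24.2, 20.4, 0.1,
0.4, 30.1, 24.2, 20.4, 0.1,
0.4, 30.1, 24.1, 20.4, 0.1,
0.4, 30.2, 24.0, 20.4, 0.1,
0.4, 0.0, 0.0, 30.0, -0.0,
0.4, 0.0, 0.0, 30.0, -0.0,
```

Call:
send_rows(series=[0.4,30,24.5,20.5,0.1,0.4,30,24.5,20.5,0.1,0.4,30,24,20.5,0.1,0.4,30,24,20.5,0.1,0.4,30,24,20.5,0.1,0.4,30,24,20,0.1,0.4,0,0,25,0,0.4,0,0,10,0,0.4,0,0,0,0,0.4,0,0,0,0], grip_force=20)

```text
time_s: 4.32
eef_pos: [0.5473, 0.3834, 0.1266]
tcp_rot: [179.9, -0.0, 106.4]
contact_force: [-0.1, 0.1, -0.1]
gripper_width: 0.0658
grasp_force: 0.0
```

```bash
python3 - <<'E'
from h import *
np.set_printoptions(precision=4,suppress=True)
s=monitor.get_state(); print(s["time_s"],s["eef_pos"],s["tcp_rot"],s["gripper_width"])
c=cal("wrist"); w=imaging.snapshot("wrist"); save("w2",w)
h=cv2.cvtColor(w,cv2.COLOR_RGB2HSV)
m=((h[...,0]<15)&(h[...,1]>150)&(h[...,2]>170)).astype(np.uint8)
n,l,st,ce=cv2.connectedComponentsWithStats(m)
for i in range(1,n):
    if st[i,4]>150:
        k=(l==i).astype(np.uint8); cn=max(cv2.findContours(k,0,2)[0],key=cv2.contourArea); R=cv2.minAreaRect(cn); B=onz(c,cv2.boxPoints(R),.086)
        e=[B[(j+1)%4]-B[j] for j in range(4)]
        print(st[i],ce[i],B.mean(0),[round(np.linalg.norm(v),4) for v in e],[round(np.degrees(np.arctan2(v[1],v[0])),1) for v in e])
plan([(.547,.3831,.047,106.2,4)],g=.4)
E
```

```text
4.325 [0.5473 0.3834 0.1266] [179.8704  -0.0208 106.4254] 0.06583843190554581
[433   0  23  16 307] [444.0814   6.557 ] [0.6048 0.5633 0.086 ] [np.float64(0.015), np.float64(0.0092), np.float64(0.0151), np.float64(0.0092)] [np.float64(18.5), np.float64(-67.6), np.float64(-161.7), np.float64(111.6)]
[263 202  44  18 701] [284.3738 210.388 ] [0.5428 0.3999 0.086 ] [np.float64(0.0132), np.float64(0.0324), np.float64(0.0132), np.float64(0.0329)] [np.float64(104.0), np.float64(14.9), np.float64(-73.9), np.float64(-165.1)]
0.4, -0.1, -0.1, 19.9, 0.1,
0.4, -0.1, -0.1, 19.9, 0.1,
0.4, -0.1, -0.1, 19.9, 0.1,
0.4, -0.1, -0.1, 19.9, 0.1,
```

View pics/w2.png

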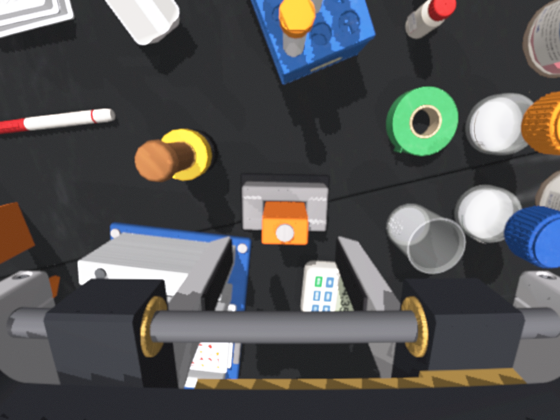

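The wrist view shows the wedge top at (262–307, 202–244) with the button at (285,233), between the fingers. The tamper knob is at (157,160) and its collar at (187,155).

```bash
python3 - <<'E'
from h import *
np.set_printoptions(precision=4,suppress=True)
c=cal("wrist");sc=cal("scene")
print(onz(c,[(285,233)],.089),onz(c,[(264,204),(306,204),(308,244),(262,243)],.086))
print("tamper",onz(c,[(155,161)],.108), onz(c,[(192,155)],.047),tri(c,[(155,161)],sc,[(259.5,201.5)]))
w=cv2.cvtColor(cv2.imread("pics/w2.png"),cv2.COLOR_BGR2HSV)
m=((w[...,0]>20)&(w[...,0]<34)&(w[...,1]>120)&(w[...,2]>90));m[:,260:]=0;m[:120]=0;m[200:]=0
yy,xx=np.nonzero(m);print(xx.min(),xx.max(),yy.min(),yy.max())
for z in (.047,.03):print(onz(c,[((xx.max()),yy[xx==xx.max()].mean()),(xx[yy==yy.min()].mean(),yy.min()),(xx[yy==yy.max()].mean(),yy.max())],z))
E
```

```text
[[0.5479 0.3837 0.089 ]] [[0.5265 0.4003 0.086 ]
 [0.5568 0.4092 0.086 ]
 [0.568  0.3791 0.086 ]
 [0.5333 0.3697 0.086 ]]
tamper [[0.4496 0.4135 0.108 ]] [[0.456  0.4147 0.047 ]] (array([0.448 , 0.4128, 0.104 ]), np.float64(0.000246932805824233))
161 211 128 180
[[0.4718 0.4189 0.047 ]
 [0.4423 0.4341 0.047 ]
 [0.4543 0.3918 0.047 ]]
[[0.4683 0.4165 0.03  ]
 [0.4368 0.4327 0.03  ]
 [0.4496 0.3876 0.03  ]]
```

Call:
send_rows(series=[0.4,0,0,25,0,0.4,0,0.5,25,0,0.4,0,0,22,0,0.4,0,0,7.5,0,-1,0,0,0,0,-1,0,0,0,0,-1,0,0,0,0,-1,0,0,0,0,-1,0,0,0,0], grip_force=20)

```text
time_s: 5.5
eef_pos: [0.5475, 0.384, 0.0464]
tcp_rot: [179.9, -0.0, 106.5]
contact_force: [0.6, 0.4, 3.7]
gripper_width: 0.0361
grasp_force: 19.9
```

```bash
python3 - <<'E'
from h import *
plan([(.5475,.384,.16,106.5,4),(.4563,.2874,.16,99.5,6)],g=-1)
E
```

```text
-1, 0.0, -0.0, -28.4, -0.0,
-1, 0.0, -0.0, -28.4, -0.0,
-1, 0.0, -0.0, -28.4, -0.0,
-1, 0.0, -0.0, -28.4, -0.0,
-1, -11.1, -19.1, -0.0, 1.2,
-1, -11.5, -18.9, -0.0, 1.2,
-1, -11.9, -18.7, -0.0, 1.2,
-1, -12.3, -18.4, -0.0, 1.2,
-1, -12.6, -18.2, -0.0, 1.2,
-1, -13.0, -17.9, -0.0, 1.2,
```

Call:
send_rows(series=[-1,0,0,-15,0,-1,0,0,-28,0,-1,0,0,-28,0,-1,0,0,-28,0,-1,0,0,-15,0,-1,-11,-19,0,1.2,-1,-11.5,-19,0,1.2,-1,-12,-18.5,0,1.2,-1,-12.5,-18.5,0,1.2,-1,-12.5,-18,0,1.2,-1,-13,-18,0,1,-1,0,0,0,0])

```text
time_s: 7.0
eef_pos: [0.4548, 0.2867, 0.1591]
tcp_rot: [-179.9, 0.0, 99.5]
contact_force: [0.3, 1.1, -1.8]
gripper_width: 0.0356
grasp_force: 19.9
```

```bash
python3 - <<'E'
from h import *
np.set_printoptions(precision=4,suppress=True)
s=monitor.get_state(); print(s["eef_pos"],s["tcp_rot"],s["contact_force"])
plan([(.4563,.2874,.160,99.5,1)],g=-1)
c=cal("wrist"); w=imaging.snapshot("wrist"); h=cv2.cvtColor(w,cv2.COLOR_RGB2HSV)
save("w3",w)
m=((h[...,0]<15)&(h[...,1]>150)&(h[...,2]>110)); m[:150]=0; m[:, :200]=0;m[:,370:]=0
yy,xx=np.nonzero(m);print(xx.min(),xx.max(),yy.min(),yy.max())
q=onz(c,[(xx.min()+1,yy.min()),(xx.max(),yy.min())],s["eef_pos"][2]+.0396); print(q)
E
```

```text
[0.4548 0.2867 0.1591] [-179.9352    0.0092   99.4512] [ 0.272   1.1001 -1.7943]
-1, 0.4, 1.6, -0.9, -0.0,
248 319 220 298
[[0.4322 0.3166 0.1987]
 [0.4658 0.3222 0.1987]]
```

```bash
python3 - <<'E'
from h import *
np.set_printoptions(precision=4,suppress=True)
c=cal("wrist"); w=cv2.imread("pics/w3.png")[:,:,::-1]; h=cv2.cvtColor(np.ascontiguousarray(w),cv2.COLOR_RGB2HSV)
m=((h[...,0]<15)&(h[...,1]>150)&(h[...,2]>90)); m[:150]=0; m[:, :200]=0;m[:,370:]=0
for r in (219,221,224,230,245,260,275,290):
    x=np.nonzero(m[r])[0]; print(r,x.min() if len(x) else None,x.max() if len(x) else None)
a=np.radians(9.5);E=np.array([[np.cos(a),-np.sin(a)],[np.sin(a),np.cos(a)]])
yy,xx=np.nonzero(m)
print(onz(c,[(xx[yy<yy.min()+2].min(),yy.min()),(xx[yy<yy.min()+2].max(),yy.min())],.1187)[:,:2]@E)
print("tcp",np.array([.4548,.2867])@E)
cv2.imwrite("pics/w3c.png",cv2.resize(cv2.imread("pics/w3.png")[130:310,180:420],None,fx=3.3,fy=3.3,interpolation=cv2.INTER_CUBIC))
E
```

```text
219 None None
221 262 307
224 261 307
230 259 309
245 253 314
260 249 318
275 249 318
290 249 318
[[0.4795 0.2174]
 [0.5139 0.2174]]
tcp [0.4959 0.2077]
```

View pics/w3c.png

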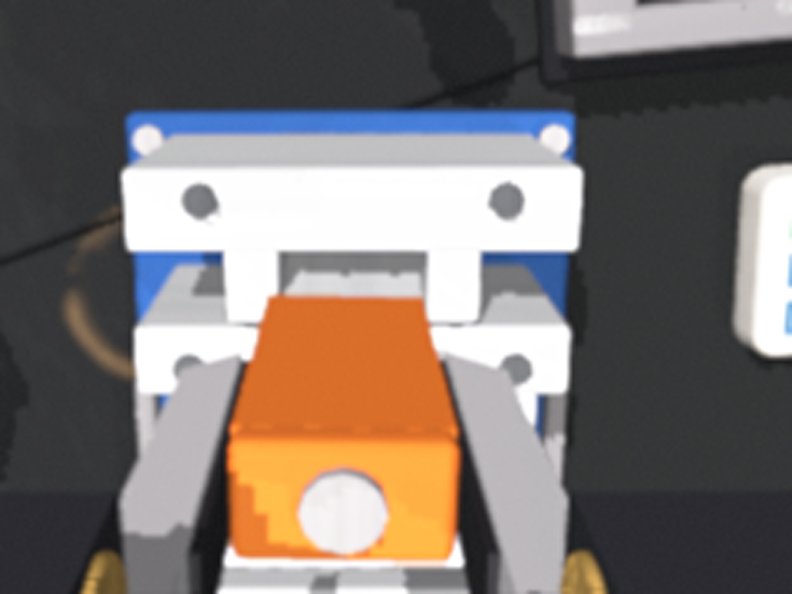

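The view shows the rail inner edge at crop y≈250, the cheek inner sides at x≈280 and 427, and the wedge's lower back edge at y≈297, x 267–424. It is aligned in yaw.

```bash
python3 - <<'E'
from h import *
np.set_printoptions(precision=4,suppress=True)
c=cal("wrist");a=np.radians(9.5);E=np.array([[np.cos(a),-np.sin(a)],[np.sin(a),np.cos(a)]])
f=lambda L:np.array([(180+x/3.3-.35,130+y/3.3-.35) for x,y in L])
print("slot",onz(c,f([(280,250),(427,250),(124,250),(581,250),(123,168),(582,168)]),.084)[:,:2]@E)
print("wedge",onz(c,f([(267,297),(424,297)]),.1187)[:,:2]@E)
print("top",onz(c,f([(230,435),(458,435)]),.1987)[:,:2]@E, "button",onz(c,f([(343,512)]),.2017)[:,:2]@E)
E
```

```text
slot [[0.4793 0.2204]
 [0.5182 0.2204]
 [0.4379 0.2204]
 [0.5591 0.2204]
 [0.4389 0.2424]
 [0.5581 0.2424]]
wedge [[0.4784 0.2177]
 [0.5148 0.2177]]
top [[0.4788 0.2193]
 [0.5138 0.2193]] button [[0.4961 0.2079]]
```

Call:
send_rows(series=[-1,1.2,2,10,0,-1,0,0,15,0,-1,0,0,10,0,-1,0,0,5,0,-1,0,0,5,0,-1,0,0,4,0,-1,0,0,0,0])

```text
time_s: 7.92
eef_pos: [0.4575, 0.2888, 0.1103]
tcp_rot: [-180.0, 0.0, 99.5]
contact_force: [-0.2, -0.7, -0.9]
gripper_width: 0.0363
grasp_force: 19.9
```

Call:
send_rows(series=[-1,0.5,0,0,0,-1,0.5,0,0,0,-1,0,0,0,0,-1,0,0,0,0])

```text
time_s: 8.43
eef_pos: [0.4577, 0.2894, 0.1107]
tcp_rot: [180.0, 0.1, 99.5]
contact_force: [0.2, -4.4, -0.2]
gripper_width: 0.0362
grasp_force: 19.9
```

Call:
send_rows(series=[-1,-0.2,0,4,0,-1,0,0,4,0,-1,0,0,2,0,-1,0,0,0,0])

```text
time_s: 8.93
eef_pos: [0.4577, 0.2894, 0.1001]
tcp_rot: [180.0, 0.0, 99.5]
contact_force: [1.6, -4.9, 0.4]
gripper_width: 0.0358
grasp_force: 19.9
```

Call:
send_rows(series=[-1,-0.2,0,1.5,0,-1,0,0,1.5,0,-1,0,0,0.5,0,-1,0,0,0,0])

```text
time_s: 9.43
eef_pos: [0.4576, 0.2894, 0.0969]
tcp_rot: [180.0, 0.0, 99.5]
contact_force: [1.9, -5.2, 1.8]
gripper_width: 0.036
grasp_force: 19.9
```

Call:
send_rows(series=[-1,0,0,0.8,0,-1,0,0,0,0])

```text
time_s: 9.68
eef_pos: [0.4576, 0.2893, 0.0961]
tcp_rot: [180.0, 0.0, 99.5]
contact_force: [1.2, -5.1, 1.5]
gripper_width: 0.0358
grasp_force: 19.9
```

Call:
send_rows(series=[-0.1,0,0,0,0,0.3,0,0,0,0,0.3,0,0,0,0,0.3,0,0,-15,0,0.3,0,0,-30,0,0.3,0,0,-40,0,0.3,0,0,0,0])

```text
time_s: 10.55
eef_pos: [0.46, 0.2905, 0.1861]
tcp_rot: [179.5, -0.1, 99.5]
contact_force: [1.0, 0.4, -0.2]
gripper_width: 0.0609
grasp_force: 0.0
```

```bash
python3 - <<'E'
from h import *
np.set_printoptions(precision=4,suppress=True)
s=monitor.get_state(); print(s["eef_pos"],s["tcp_rot"],s["contact_force"])
c=cal("wrist"); w=imaging.snapshot("wrist"); save("w4",w); sc=cal("scene"); S=imaging.snapshot("scene"); save("s4",S)
a=np.radians(9.5);E=np.array([[np.cos(a),-np.sin(a)],[np.sin(a),np.cos(a)]])
h=cv2.cvtColor(w,cv2.COLOR_RGB2HSV); m=((h[...,0]<15)&(h[...,1]>150)&(h[...,2]>90)); m[:100]=0; m[:, :200]=0;m[:,370:]=0
yy,xx=np.nonzero(m);print(xx.min(),xx.max(),yy.min(),yy.max())
# button: bright grey blob within orange bbox
sub=w[yy.min():yy.max(),xx.min():xx.max()]; hs=cv2.cvtColor(sub,cv2.COLOR_RGB2HSV); b=(hs[...,1]<40)&(hs[...,2]>140)
n,l,st,ce=cv2.connectedComponentsWithStats(b.astype(np.uint8)); i=1+np.argmax(st[1:,4]); bt=ce[i]+[xx.min(),yy.min()];print(st[i],bt)
P=onz(c,[bt],.137); print("button",P,P[:,:2]@E)
print("expected px in scene",proj(sc,[P[0]]))
big=np.hstack([cv2.resize(w[130:330,180:400],None,fx=1.8,fy=1.8),cv2.resize(S[180:300,270:390],(360,360))]);save("v4",big)
E
```

```text
[0.46   0.2905 0.1861] [179.5101  -0.1123  99.4796] [ 0.9533  0.4294 -0.1582]
241 314 203 280
[   0    0   73   77 3590] [276.4412 248.6755]
button [[0.4568 0.2724 0.137 ]] [[0.4955 0.1933]]
expected px in scene [[324.5196 209.3006]]
```

View pics/v4.png

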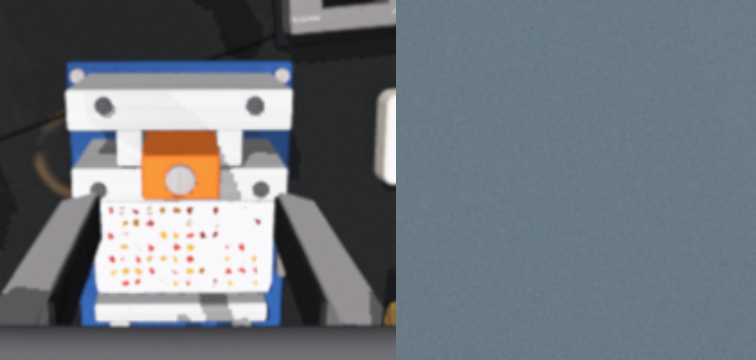

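The wedge stands upright in the slot with its button at crop (180,180), which is full-image (279.7,229.7), and its back on the rail. The arm hides the scene camera's view. That was my 10th picture, so the rest is numeric.

```bash
python3 - <<'E'
from h import *
np.set_printoptions(precision=4,suppress=True)
c=cal("wrist");a=np.radians(9.5);E=np.array([[np.cos(a),-np.sin(a)],[np.sin(a),np.cos(a)]])
for z in(.132,.137,.142): P=onz(c,[(279.7,229.7)],z);print(z,P,P[:,:2]@E)
Q=onz(c,[(180+142/1.8,130+154/1.8),(180+217.5/1.8,130+154/1.8)],.134);print(Q[:,:2]@E,np.linalg.norm(Q[1]-Q[0]))
R=onz(c,[(180+67/1.8,130+128.5/1.8),(180+292/1.8,130+128.5/1.8)],.084);print("rail",R[:,:2]@E,np.linalg.norm(R[1]-R[0]))
print(proj(c,[.448,.413,.108]))
w=cv2.imread("pics/w4.png");h=cv2.cvtColor(w,cv2.COLOR_BGR2HSV)
m=((h[...,0]>20)&(h[...,0]<34)&(h[...,1]>120)&(h[...,2]>90));m[:,300:]=0;m[160:]=0
yy,xx=np.nonzero(m);print(len(xx),xx.min() if len(xx) else 0,xx.max()if len(xx) else 0,yy.min()if len(xx) else 0,yy.max()if len(xx) else 0)
E
```

```text
0.132 [[0.4541 0.2875 0.132 ]] [[0.4953 0.2086]]
0.137 [[0.4539 0.2891 0.137 ]] [[0.4954 0.2103]]
0.142 [[0.4537 0.2908 0.142 ]] [[0.4954 0.2119]]
[[0.479 0.221]
 [0.512 0.221]] 0.03294423844640169
rail [[0.4355 0.2209]
 [0.554  0.2209]] 0.11854721680060284
[[298.3876  68.1517]]
513 268 299 66 107
```

Call:
send_rows(series=[0.3,20,0,0,0,0.3,30,0,0,0,0.3,0,0,0,0,0.3,0,0,0,0,0.3,0,0,0,0])

```text
time_s: 11.28
eef_pos: [0.4492, 0.3383, 0.1807]
tcp_rot: [-180.0, 0.0, 99.4]
contact_force: [0.1, -0.2, -0.7]
gripper_width: 0.0609
grasp_force: 0.0
```

```bash
python3 - <<'E'
from h import *
np.set_printoptions(precision=4,suppress=True)
s=monitor.get_state(); print(s["time_s"],s["eef_pos"],s["tcp_rot"],s["qd"])
c=cal("wrist"); w=imaging.snapshot("wrist"); save("w5",w); print("cam",ray(c,[[280,210]]), "exp",proj(c,[[.448,.413,.108],[.448,.413,.047]]))
h=cv2.cvtColor(w,cv2.COLOR_RGB2HSV)
def bb(m,z,name):
    n,l,st,ce=cv2.connectedComponentsWithStats(m.astype(np.uint8))
    for i in range(1,n):
        if st[i,4]>150: 
            x,y,W,H,A=st[i]; print(name,st[i],ce[i],onz(c,[ce[i],(x+W/2-.5,y+H/2-.5)],z)[:,:2].ravel(),"w",np.linalg.norm(np.diff(onz(c,[(x,y+H/2),(x+W,y+H/2)],z),axis=0)),np.linalg.norm(np.diff(onz(c,[(x+W/2,y),(x+W/2,y+H)],z),axis=0)))
m=((h[...,0]>20)&(h[...,0]<34)&(h[...,1]>120)&(h[...,2]>80)); bb(m,.047,"yellow")
m=((h[...,0]>4)&(h[...,0]<17)&(h[...,1]>80)&(h[...,1]<220)&(h[...,2]>50)&(h[...,2]<215)); bb(m,.105,"wood")
gr=(h[...,1]<40)&(h[...,2]>200); 
R=proj(c,[[.3973,.2891,.084],[.5136,.3092,.084]]);print("rail exp",R)
E
```

```text
11.275 [0.4492 0.3383 0.1807] [-179.9565    0.0181   99.4426] [-0.2816 -0.2696 -0.1399  0.1247 -0.1341  0.0436]
cam (array([0.4366, 0.4118, 0.3599]), array([[ 0.0279, -0.2515, -0.9675]])) exp [[298.2396 132.7918]
 [295.5009 132.6081]]
yellow [273 111  44  45 693] [291.8456 132.1573] [0.4443 0.4128 0.4471 0.4125] w 0.044580988009532876 0.04444141236158497
wood [398   0  26  21 218] [406.4037  12.2385] [0.5142 0.5163 0.5169 0.5184] w 0.02025349367800798 0.014816003422536037
wood [281 118  32  33 758] [297.1768 134.0765] [0.4475 0.4119 0.4469 0.4118] w 0.02643140908566101 0.02658186641680383
wood [  67  197   86   79 2524] [122.5598 229.2536] [0.3061 0.3043 0.2941 0.2957] w 0.0814744455427748 0.0775965707143617
wood [ 264  252   42   44 1163] [280.9983 268.2889] [0.4538 0.2907 0.4579 0.286 ] w 0.039142749170579694 0.045103429706296896
wood [145 259  32  21 375] [163.92   270.8667] [0.3461 0.2695 0.3428 0.2709] w 0.030475229417280012 0.02165454305416525
rail exp [[224.5561 251.6285]
 [343.9661 251.0276]]
```

```bash
python3 - <<'E'
from h import *
plan([(.447,.412,.155,99.4,3),(.447,.412,.053,99.4,4)],g=.3)
E
```

```text
0.3, 24.4, 3.3, 8.6, 0.0,
0.3, 24.4, 3.3, 8.6, 0.0,
0.3, 24.4, 3.3, 8.6, 0.0,
0.3, 0.0, 0.0, 25.5, -0.0,
0.3, 0.0, 0.0, 25.5, -0.0,
0.3, 0.0, 0.0, 25.5, -0.0,
0.3, 0.0, 0.0, 25.5, -0.0,
```

Call:
send_rows(series=[0.3,24.5,3.3,5,0,0.3,24.5,3.3,5,0,0.3,24.5,3.3,5,0,0.3,0,0,25,0,0.3,0,0,35,0,0.3,0,0,30,0,0.3,0,0,20,0,0.3,0,0,0,0,0.3,0,0,0,0])

```text
time_s: 12.45
eef_pos: [0.4479, 0.4133, 0.0575]
tcp_rot: [179.9, -0.0, 99.5]
contact_force: [0.2, 0.2, -0.3]
gripper_width: 0.0612
grasp_force: 0.0
```

Call:
send_rows(series=[0.3,-1,-1,4,0,0.3,0,0,0,0,-1,0,0,0,0,-1,0,0,0,0,-1,0,0,0,0,-1,0,0,0,0,-1,0,0,0,0], grip_force=45)

```text
time_s: 13.32
eef_pos: [0.4464, 0.4118, 0.0523]
tcp_rot: [180.0, -0.0, 99.5]
contact_force: [0.6, 0.7, 0.2]
gripper_width: 0.027
grasp_force: 45.0
```

Call:
send_rows(series=[0,0,0,0,0,0,0,0,4,0,0,0,0,0,0,-1,0,0,0,0,-1,0,0,0,0,-1,0,0,0,0,-1,0,0,0,0], grip_force=45)

```text
time_s: 14.2
eef_pos: [0.4464, 0.4118, 0.0483]
tcp_rot: [180.0, -0.0, 99.5]
contact_force: [0.9, 0.2, -1.0]
gripper_width: 0.0268
grasp_force: 45.0
```

```bash
python3 - <<'E'
from h import *
plan([(.4464,.4118,.21,99.5,4),(.4577,.2893,.21,99.5,6)],g=-1)
E
```

```text
-1, 0.0, 0.0, -40.4, -0.0,
-1, 0.0, 0.0, -40.4, -0.0,
-1, 0.0, 0.0, -40.4, -0.0,
-1, 0.0, 0.0, -40.4, -0.0,
-1, -20.4, -1.5, -0.0, 0.0,
-1, -20.4, -1.5, -0.0, 0.0,
-1, -20.4, -1.5, -0.0, 0.0,
-1, -20.4, -1.5, -0.0, 0.0,
-1, -20.4, -1.5, -0.0, 0.0,
-1, -20.4, -1.5, -0.0, 0.0,
```

Call:
send_rows(series=[-1,0,0,-20,0,-1,0,0,-45,0,-1,0,0,-55,0,-1,0,0,-40,0,-1,-20.5,-1.5,0,0,-1,-20.5,-1.5,0,0,-1,-20.5,-1.5,0,0,-1,-20.5,-1.5,0,0,-1,-20.5,-1.5,0,0,-1,-20,-1.5,0,0,-1,0,0,0,0,-1,0,0,0,0])

```text
time_s: 15.7
eef_pos: [0.4575, 0.2896, 0.2083]
tcp_rot: [180.0, -0.0, 99.5]
contact_force: [-0.1, -0.6, -2.4]
gripper_width: 0.027
grasp_force: 45.0
```

```bash
python3 - <<'E'
from h import *
np.set_printoptions(precision=4,suppress=True)
s=monitor.get_state(); print(s["time_s"],s["eef_pos"],s["tcp_rot"],s["contact_force"],s["gripper_width"])
c=cal("wrist"); w=imaging.snapshot("wrist"); save("w6",w); h=cv2.cvtColor(w,cv2.COLOR_RGB2HSV)
m=((h[...,0]>20)&(h[...,0]<34)&(h[...,1]>120)&(h[...,2]>60)); n,l,st,ce=cv2.connectedComponentsWithStats(m.astype(np.uint8))
z=s["eef_pos"][2]-.0483+.047
for i in range(1,n):
  if st[i,4]>100:
    x,y,W,H,A=st[i]; print(st[i],onz(c,[(x,y+H/2),(x+W,y+H/2),(x+W/2,y)],z))
m=((h[...,0]<15)&(h[...,1]>150)&(h[...,2]>90)); m[:100]=0; m[:, :200]=0;m[:,370:]=0
yy,xx=np.nonzero(m);print("orange",xx.min(),xx.max(),yy.min(),yy.max())
b=(yy<yy.min()+3);print(proj(c,[[.4593,.2995,.084]]))
plan([(.4577,.2893,s["eef_pos"][2],99.5,1)])
E
```

```text
15.7 [0.4575 0.2896 0.2083] [179.9811  -0.0244  99.4707] [-0.0872 -0.619  -2.3766] 0.02699634651314527
[ 256  212   59   54 1287] [[0.4381 0.2948 0.207 ]
 [0.4752 0.301  0.207 ]
 [0.4537 0.3155 0.207 ]]
orange 256 311 198 309
[[287.6312 196.8873]]
1, -0.5, 0.1, -0.0, -0.0,
```

Call:
send_rows(series=[-1,-0.3,0,12,0,-1,0,0,7,0,-1,0,0,2,0,-1,0,0,1,0,-1,0,0,0,0])

```text
time_s: 16.38
eef_pos: [0.4576, 0.2892, 0.1863]
tcp_rot: [180.0, -0.0, 99.5]
contact_force: [0.1, -0.2, -2.7]
gripper_width: 0.0267
grasp_force: 45.0
```

Call:
send_rows(series=[-1,0,0,2,0,-1,0,0,1,0,-1,0,0,0,0])

```text
time_s: 16.75
eef_pos: [0.458, 0.2893, 0.184]
tcp_rot: [179.9, -0.0, 99.5]
contact_force: [-0.3, -0.3, 2.3]
gripper_width: 0.0266
grasp_force: 45.0
```

Call:
send_rows(series=[-1,0,0,-5,0,-1,0,0,7.5,0,-1,0,0,0,0,-1,0,0,-5,0,-1,0,0,7.5,0,-1,0,0,0,0])

```text
time_s: 17.5
eef_pos: [0.4577, 0.2892, 0.1781]
tcp_rot: [180.0, -0.0, 99.5]
contact_force: [1.4, 0.9, 0.1]
gripper_width: 0.027
grasp_force: 45.0
```

Call:
send_rows(series=[-1,0,0,-5,0,-1,0,0,7.5,0,-1,0,0,0,0])

```text
time_s: 17.88
eef_pos: [0.4577, 0.2892, 0.1756]
tcp_rot: [180.0, -0.0, 99.5]
contact_force: [0.2, -0.3, 0.9]
gripper_width: 0.0269
grasp_force: 45.0
```

Call:
send_rows(series=[-1,0,0,-5,0,-1,0,0,6.3,0,-1,0,0,-5,0,-1,0,0,6.5,0,-1,0,0,0,0])

```text
time_s: 18.5
eef_pos: [0.4578, 0.2892, 0.173]
tcp_rot: [180.0, -0.0, 99.5]
contact_force: [0.6, 0.4, 0.0]
gripper_width: 0.0269
grasp_force: 45.0
```

Call:
send_rows(series=[-1,0,0,-5,0,-1,0,0,6.3,0,-1,0,0,-5,0,-1,0,0,6.7,0,-1,0,0,0,0])

```text
time_s: 19.12
eef_pos: [0.4584, 0.2895, 0.1713]
tcp_rot: [179.9, -0.0, 99.5]
contact_force: [-0.8, -0.7, 4.4]
gripper_width: 0.0266
grasp_force: 45.0
```

Call:
send_rows(series=[-1,0,0,-5,0,-1,0,0,7,0,-1,0,0,0,0,-1,0,0,0,0])

```text
time_s: 19.62
eef_pos: [0.4588, 0.2897, 0.1703]
tcp_rot: [179.8, -0.1, 99.5]
contact_force: [-2.3, -0.5, 10.7]
gripper_width: 0.0269
grasp_force: 45.0
```

Call:
send_rows(series=[-1,0,0,-5,0,-1,0,0,6.5,0,-1,0,0,0,0,-1,0,0,0,0])

```text
time_s: 20.12
eef_pos: [0.4591, 0.2899, 0.1695]
tcp_rot: [179.8, -0.1, 99.5]
contact_force: [-2.9, 0.1, 15.7]
gripper_width: 0.0271
grasp_force: 45.0
```

Call:
send_rows(series=[-1,0,0,-5,0,-1,0,0,5.5,0,-1,0,0,0,0,-1,0,0,-5,0,-1,0,0,5,0,-1,0,0,0,0,-1,0,0,0,0])

```text
time_s: 21.0
eef_pos: [0.4592, 0.29, 0.1691]
tcp_rot: [179.7, -0.1, 99.5]
contact_force: [-2.6, -1.5, 18.5]
gripper_width: 0.0268
grasp_force: 45.0
```

Call:
send_rows(series=[-1,0,0,-6,0,-1,0,0,6,0,-1,0,0,0,0,-1,0,0,-6,0,-1,0,0,6,0,-1,0,0,0,0,-1,0,0,0,0])

```text
time_s: 21.88
eef_pos: [0.4591, 0.2899, 0.1689]
tcp_rot: [179.8, -0.1, 99.5]
contact_force: [-4.0, -0.8, 19.4]
gripper_width: 0.0271
grasp_force: 45.0
```

Call:
send_rows(series=[-1,0,0,-15,0,-1,0,0,-30,0,-1,20.5,1.5,0,0,-1,20.5,1.5,0,0,-1,20.5,1.5,0,0,-1,20.5,1.5,0,0,-1,20.5,1.5,0,0,-1,20,1.5,0,0,-1,0,0,0,0,-1,0,0,0,0])

```text
time_s: 23.12
eef_pos: [0.4462, 0.4112, 0.2108]
tcp_rot: [-180.0, 0.0, 99.5]
contact_force: [-0.0, -0.3, -2.7]
gripper_width: 0.0267
grasp_force: 45.0
```

```bash
python3 - <<'E'
from h import *
np.set_printoptions(precision=4,suppress=True)
s=monitor.get_state(); print(s["time_s"],s["eef_pos"],s["tcp_rot"],s["contact_force"],s["gripper_width"])
plan([(.4464,.4118,.0545,99.5,5)],g=-1)
E
```

```text
23.125 [0.4462 0.4112 0.2108] [-179.9913    0.0252   99.4771] [-0.0008 -0.3493 -2.6588] 0.026730429802198058
-1, 0.1, 0.1, 31.3, -0.0,
-1, 0.1, 0.1, 31.3, -0.0,
-1, 0.1, 0.1, 31.3, -0.0,
-1, 0.1, 0.1, 31.3, -0.0,
-1, 0.1, 0.1, 31.3, -0.0,
```

Call:
send_rows(series=[-1,0.5,0,25,0,-1,0,0,40,0,-1,0,0,40,0,-1,0,0,30,0,-1,0,0,18,0,-1,0,0,5,0,-1,0,0,2,0,-1,0,0,0,0,-1,0,0,0,0])

```text
time_s: 24.25
eef_pos: [0.4467, 0.4123, 0.0519]
tcp_rot: [179.9, -0.0, 99.5]
contact_force: [-0.2, 0.4, -2.4]
gripper_width: 0.0273
grasp_force: 45.0
```

Call:
send_rows(series=[-1,0,0,2,0,-1,0,0,1,0,-1,0,0,0.8,0,-1,0,0,0,0])

```text
time_s: 24.75
eef_pos: [0.4466, 0.4123, 0.0479]
tcp_rot: [179.9, -0.0, 99.5]
contact_force: [-0.1, 0.3, 2.9]
gripper_width: 0.0264
grasp_force: 45.0
```

Call:
send_rows(series=[-1,0,0,-0.4,0,-0.3,0,0,0,0,0.1,0,0,0,0,0.3,0,0,0,0,0.3,0,0,0,0,0.3,0,0,-20,0,0.3,0,0,-40,0,0.3,0,0,-50,0,0.3,-30,0,-30,0,0.3,-45,0,0,0,0.3,0,0,0,0,0.3,0,0,0,0])

```text
time_s: 26.25
eef_pos: [0.4586, 0.3383, 0.1884]
tcp_rot: [179.9, -0.0, 99.5]
contact_force: [-0.3, -0.5, 0.3]
gripper_width: 0.0612
grasp_force: 0.0
```

```bash
python3 - <<'E'
from h import *
np.set_printoptions(precision=4,suppress=True)
s=monitor.get_state(); print(s["time_s"],s["eef_pos"],s["tcp_rot"],s["contact_force"])
c=cal("wrist"); w=imaging.snapshot("wrist"); save("w7",w); h=cv2.cvtColor(w,cv2.COLOR_RGB2HSV)
def bb(m,z,name):
    n,l,st,ce=cv2.connectedComponentsWithStats(m.astype(np.uint8))
    for i in range(1,n):
        if st[i,4]>150: 
            x,y,W,H,A=st[i]; print(name,st[i],onz(c,[(x+W/2-.5,y+H/2-.5)],z)[0,:2],"w",np.linalg.norm(np.diff(onz(c,[(x,y+H/2),(x+W,y+H/2)],z),axis=0)),np.linalg.norm(np.diff(onz(c,[(x+W/2,y),(x+W/2,y+H)],z),axis=0)))
bb((h[...,0]>20)&(h[...,0]<34)&(h[...,1]>120)&(h[...,2]>80),.047,"yellow")
bb((h[...,0]>4)&(h[...,0]<17)&(h[...,1]>80)&(h[...,1]<220)&(h[...,2]>50)&(h[...,2]<215),.105,"wood")
bb((h[...,0]<15)&(h[...,1]>150)&(h[...,2]>200),.1205,"orange")
# profile along clamp y through plate/jaw/rail, at ex .455 offset outside wedge & fingers
a=np.radians(9.5);ex=np.array([np.cos(a),np.sin(a)]);ey=np.array([-ex[1],ex[0]])
g=cv2.cvtColor(w,cv2.COLOR_RGB2GRAY)
for z,lo,hi in((.084,.18,.225),(.024,.05,.185)):
  for e in (.47,.53):
    t=np.arange(lo,hi,.001); P=np.c_[e*ex+t[:,None]*ey,np.full(len(t),z)]; u=proj(c,P).astype(np.float32)
    v=cv2.remap(g,u[:,:1],u[:,1:],1).ravel(); print(z,e,u[0],u[-1],"".join("%x"%(int(q)//16) for q in v))
E
```

```text
26.25 [0.4586 0.3383 0.1884] [179.9329  -0.0377  99.4656] [-0.2958 -0.5037  0.2713]
yellow [263 109  44  45 677] [0.4464 0.4129] w 0.04561063162163597 0.045408761413034945
wood [383   0  23  22 201] [0.5161 0.519 ] w 0.018385895569646524 0.015974724809398627
wood [270 116  31  32 760] [0.4467 0.4123] w 0.0263290602159609 0.026461806622732755
wood [  63  195   85   76 2428] [0.2952 0.2951] w 0.08269141050171325 0.07634148871448788
wood [254 247  39  37 700] [0.4559 0.2893] w 0.03712321315207963 0.038367033884475515
wood [138 256  33  24 454] [0.3433 0.2673] w 0.03235107238676952 0.02541345070749022
orange [273 121  19  23 221] [0.4444 0.4115] w 0.015189264512663742 0.017907247419984087
orange [ 64 214  49  56 310] [0.2887 0.2908] w 0.04571897421673996 0.0541494015365042
0.084 0.47 [247.8381 282.7677] [246.3925 242.374 ] fffffffffffffffffdb8adffffffffffffffffeeeeeeef
0.084 0.53 [305.2043 282.7694] [306.0458 242.3611] fffffffffffffffffdb99ceeeeeeeeeeeeeeeefeeeffff
0.024 0.47 [256.1184 347.4771] [253.2975 256.2895] 6666666555556666677777777777777777776666666665555554444469defeddeffffffffffffffffffffffffeeeeffffedccbbbbbbbbbbbbbbbbbbaaaaabbbbbbbbbbc
0.024 0.53 [300.2709 347.487 ] [301.9032 256.2803] 4444444445556666667777777777777777776666666655555554444469dfffdccdfffffdccefffffffffffffffffffffeeeffffffffffffffffffeca879ceffffffffff
```

Call:
send_rows(series=[0.3,0,0,-50,0,0.3,0,0,-45,0,0.3,-40,-6.5,0,-1.5,0.3,-42,-6,0,-1.5,0.3,-42,-4,0,-1.5,0.3,-42,-3,0,-1.5,0.3,0,0,0,-1.5,0.3,0,0,0,0,0.3,0,0,0,0])

```text
time_s: 27.42
eef_pos: [0.4729, 0.1729, 0.2824]
tcp_rot: [-180.0, -0.0, 107.1]
contact_force: [0.4, -0.2, -0.7]
gripper_width: 0.0613
grasp_force: 0.0
```

```bash
python3 - <<'E'
from h import *
np.set_printoptions(precision=4,suppress=True)
s=monitor.get_state(); print(s["time_s"],s["eef_pos"],s["tcp_rot"])
c1=cal("wrist"); w1=imaging.snapshot("wrist"); save("w8",w1)
w0=np.load("pics/w1.npy"); c0=tuple(np.load("pics/w1c.npz").values())
a=np.radians(9.5);ex=np.array([np.cos(a),np.sin(a)]);ey=np.array([-ex[1],ex[0]])
S=[[.4127,.306],[.4917,.319],[.4158,.2577],[.5041,.2726]]
for n,w,c in(("before",w0,c0),("after",w1,c1)):
    g=cv2.cvtColor(w,cv2.COLOR_RGB2GRAY); P=[]
    for x,y in S:
        u,v=proj(c,[x,y,.084])[0]
        for _ in range(4):
            x0,y0=int(round(u))-4,int(round(v))-4; k=g[y0:y0+9,x0:x0+9].astype(float); m=np.clip(170-k,0,None); yy,xx=np.mgrid[0:9,0:9]; m*=((xx-4)**2+(yy-4)**2<=16); u,v=x0+(m*xx).sum()/m.sum(),y0+(m*yy).sum()/m.sum()
        P.append((u,v))
    Q=onz(c,P,.084)[:,:2]@ey; print(n,Q,"rail-jaw",Q[:2].mean()-Q[2:].mean())
    for e in (.47,.53):
        t=np.arange(.05,.19,.001); u=proj(c,np.c_[e*ex+t[:,None]*ey,np.full(len(t),.022)]).astype(np.float32)
        print("".join("%x"%(int(q)//16) for q in cv2.remap(g,u[:,:1],u[:,1:],1).ravel()))
E
```

```text
27.425 [0.4729 0.1729 0.2824] [-179.9881   -0.0172  107.0777]
before [0.2334 0.2338 0.1856 0.1857] rail-jaw 0.047977347573428336
6666666665444444458bdeffffffffffdca868beffffffeedeeffeeeeeffffeedeefffffffffffffffffffffffeeeeeefffeefffffffecbdeffffffffb621122469cefffffff
6666555554333333357bdefffffffffeeca879cefffffffffffffecbbcdffffeedefffffedceeffffffffffffffffffffffffffffffedcddeeffffffeb631112469ceeffffff
after [0.2334 0.2337 0.1834 0.1835] rail-jaw 0.05007827911734064
6666666665544444468cefffffffffffecaabdfffffffeeeffffeeeefffffeedeffffffffffffffffffffffffeeeefffffeeffffffedcceffffffffe94111358ceffffffffff
6666666554444444458cefffffffffffeca9bdfffffffffffffedbbcefffffeeeffffffeddfffffffffffffffffffffffffffffffedcddeffffffffd942113579abbbbccccbb
```

```bash
python3 -c "
from cell import ticket
print(ticket.job_done())"
```

```text
the job is handed in; nothing more can be done
None
```

I handed the job in at about 27 s of robot time: the wedge was tapped down about 13 mm until taps of about 21 N no longer moved it, the jaw closed 2.1 mm with the plate pushed towards the fence, and the tamper stands upright back where it was.

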